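Tip the slim cartons flat into the taped bay

TASK

Lay the two slim, tall cartons flat in the taped bay, ready for labelling: push each one near its top so that it topples away from where it stands and comes to rest on its broad face, wholly inside the white tape. Do not pick them up and do not slide them along while they are still standing; a carton that already lies flat may be nudged with the fingertips. Leave the thick carton standing and everything else on the bench where it is.

Things in the scene. Friction and masses are not known exactly. Their poses are not given: they have to be found in the camera images.
- bay: taped rectangle flush with the bench: white tape 20 mm wide around a clear inside of 205 mm (x) by 380 mm (y). Origin at its centre; x points away from the row of standing cartons, y to the left along the row, z up. The row stands across the tape of its -x side, the slim cartons' front faces 5 to 30 mm inside the tape's inner edge
- carton_a: one of two slim cardboard cartons, 45 mm thick (x), 75 wide (y), 160 tall (z), about 0.2 kg, standing on its small end, x pointing to the bay. Origin: centre of the underside. Both slim cartons and the thick one stand in a row, 120 mm between centres, in any order. Pushed near the top it tips about its front lower edge; past about 16 degrees it falls by itself
- carton_a_foot_left (a point): corner of that carton's outline: the left (+y) side of its underside, halfway through its thickness
- carton_a_foot_right (a point): corner of that carton's outline: the right (-y) side of its underside, halfway through its thickness
- carton_a_top_left (a point): corner of that carton's outline: the left (+y) side of its top end, halfway through its thickness
- carton_a_top_right (a point): corner of that carton's outline: the right (-y) side of its top end, halfway through its thickness
- carton_b: one of two slim cardboard cartons, 45 mm thick (x), 75 wide (y), 160 tall (z), about 0.2 kg, standing on its small end, x pointing to the bay. Origin: centre of the underside. Both slim cartons and the thick one stand in a row, 120 mm between centres, in any order. Pushed near the top it tips about its front lower edge; past about 16 degrees it falls by itself
- carton_b_foot_left (a point): corner of that carton's outline: the left (+y) side of its underside, halfway through its thickness
- carton_b_foot_right (a point): corner of that carton's outline: the right (-y) side of its underside, halfway through its thickness
- carton_b_top_left (a point): corner of that carton's outline: the left (+y) side of its top end, halfway through its thickness
- carton_b_top_right (a point): corner of that carton's outline: the right (-y) side of its top end, halfway through its thickness
- thick_carton: the thick, squat cardboard carton in the same row: 65 mm thick by 85 mm wide by 105 mm tall, standing; it is to be left alone. Origin at the centre of its underside
- tin: low metal tin, 52 mm across and 45 mm high, on the robot's side of the row, about 100 mm behind it. Origin at the centre of its underside; left alone
- spray_bottle: grey bottle, 60 mm across and 170 mm high, standing beyond the left end of the row. Origin at the centre of its underside; left alone
- wrapped_part: paper-wrapped block 70 x 60 x 35 mm to the right of the bay. Origin at the centre of its underside; left alone
- tape_roll: cardboard-coloured roll of tape, 90 mm across and 45 mm high, lying flat beyond the right end of the row. Origin at the centre of its underside; left alone
- spanner: steel spanner lying flat on the bench, to the right and near the robot, left alone
- flange: dark steel flange, 76 mm across and 50 mm high, to the left of the bay. Origin at the centre of its underside; left alone
Things that resemble listed ones, but are neither listed nor needed, are in the scene too. What is shaped like the carton_a but purple is not meant.

How it is judged:
By the outcome, as a careful person would: the job done as asked, in the order asked, and still so for the second after the job is handed in, with the robot touching nothing.
It also fails if it takes over 42 s, if anything falls off the work surface, if the arm or the gripper's body presses on something with over 40 N, if the wrist force passes 120 N, or if a joint passes its speed limit or range.

ROBOT

A 6-joint arm with a two-finger parallel gripper is mounted at the origin on the work surface. World frame = base frame: x ahead of the robot, y to its left, z up, the work surface at z = 0. Lengths are in m, angles in rad, forces in N, time in s.
With the tool pointing down it reaches from about 0.4 to 0.825 m from the base axis. Payload 7 kg.
Tool frame: the origin (TCP) lies on the centre line of the jaws, within the pads' length; the fingertips stand arm.tip_reach ahead of it and the grasp point (between the pads) lies 5 mm behind it (arm.tip_reach is the distance from the TCP to the fingertips, in m); z points along the fingers, y is the line along which they close (so a half turn about z gives the same grasp; the last joint's range is limited). The gripper opens to 88 mm and grips with 3 to 60 N. Pads are 19 mm wide; open, the fingers measure 130 mm over their backs; the gripper's body (78 mm by 193 mm) begins 47 mm behind the grasp point.
Start: joints at [1.638, 0.359, 0.012, 0, -1.224, -0.288], TCP at [0.148, 0.659, 0.241] pointing down, gripper open.
Joint ranges: [-3.07, 3.07], [-1.43, 2.12], [-1.02, 1.25], [-3.03, 1.67], [-3.05, -0], [-3.03, 3.03]. Speed limits (rad/s): [2.39, 2.39, 3.01, 3.14, 3.14, 3.14].

INTERFACE

Orientations are given as [roll, pitch, yaw] about the fixed x, y, z axes, in that order (R = Rz(yaw) Ry(pitch) Rx(roll)).
In Python, from station import status, optics, order, arm gives the robot as it stands. The module is installed in compiled form; this text tells all that it offers.
- The arm moves only by the shell command python3 -m jog 'ROWS' [FORCE]. ROWS is JSON, a list of rows, each a list of 3 entries, a list of its own where there are three numbers: the gripper command: -1 is shut, 1 is fully open, values between are in proportion, then the shift along the tool's x, y, z in mm, then the turn about the tool's z in rad. A call has 1 to 20 rows; each row is the pose to reach, as a shift and turn from the pose commanded when the call began, along the tool's axes at that moment; what a row does not reach only later rows make up. A row lasts 1/8 s, in which the tool goes at most 62.5 mm and 10.7 degrees, less where a joint would pass 70% of its speed; a pose out of reach is approached as far as the arm can. A call with a gripper value outside its range is refused whole. The fingers move at their own pace and stop on an object; FORCE is the grip in N (left out, the last holds). Time passes only in rows, so rows that repeat a pose let the fingers close. It gives the time, the measured TCP pose, the force, the opening and the grip force at its end, in the units of the state.
- status.get_state(): the state, without advancing time (a new reading comes with each control period).
- optics.grab_frame(name): name is "scene" or "top" or "wrist"; returns a dict with "color" (420x560x3 uint8, red, green, blue), "mtx" (3x3 intrinsics, pixels), "cam_to_world" (4x4, takes a point from camera to world coordinates). Camera axes: x right, y down, z forward; pixel columns grow to the right and rows downward; lengths in m; the calibration is good to about 2 mm. The wrist camera is an equidistant fisheye: a pixel r from the principal point sees the ray r / f radians off the axis. A picture is of the moment at which its call begins. There is no depth.
- order.job_done(): hands the job in; it is judged then, once.
The state is a dict: "t": time; "q": joint angles; "qd": joint speeds; "joint_efforts": joint torques, N m; "eef_pos": TCP position; "ee_rot": TCP orientation; "force": force on the tool from outside, world axes, zero at the start; "moment": the same for the moment, N m; "width": finger opening in m; "gripper_force": force on a finger pad.
Only numpy, scipy, OpenCV 4.12 (cv2) and the standard library are available. Lean on these libraries where they do the work, as an engineer would, in place of code of your own. Each camera call takes 0.05 s, during which the arm holds its last target. There are 200 camera calls.

## Working session

There is one attempt and no reset: what is moved stays moved. The work goes in short steps, Python scripts to look and compute and a shell command to move; the robot and the scene stay as the last step left them, time stands still between calls to the robot, and variables do not carry over. Pictures are saved under pics/ and viewed, at most 10 in all, crops included, and the job is handed in when it is done.

```bash
mkdir -p pics
python3 - <<'E'
from station import status, optics, arm
import cv2,numpy as np
print(status.get_state(), arm.tip_reach)
for n in("scene","top"):
    f=optics.grab_frame(n); cv2.imwrite(f"pics/{n}0.png",cv2.resize(f["color"][:,:,::-1],(784,588)))
    np.savez(f"{n}0.npz",**f); print(n,f["mtx"].round(1).tolist(),f["cam_to_world"].round(3).tolist())
E
```

```text
{'t': 0.0, 'q': array([ 1.63811448e+00,  3.59402885e-01,  1.10762653e-02, -3.58055621e-04,
       -1.22411446e+00, -2.88089401e-01]), 'qd': array([-6.08743680e-06, -5.36982304e-04,  2.28373133e-04,  6.70521613e-04,
       -6.27616306e-04, -5.08323948e-04]), 'joint_efforts': array([ 5.78264280e-04, -5.82713163e+01,  2.93064398e+01,  6.99761868e+00,
        7.04852573e-03, -1.61838111e-04]), 'eef_pos': array([0.14773956, 0.65815713, 0.23961848]), 'ee_rot': array([ 3.13992004e+00, -1.44630893e-04, -2.20893060e-01]), 'force': array([ 0.01158989, -1.05484942, -0.35414604]), 'moment': array([-0.06144526,  0.02034015,  0.02387012]), 'gripper_force': 0.0, 'width': 0.08756822553041757} 0.014
scene [[412.1, 0.0, 281.1], [0.0, 412.1, 202.9], [0.0, 0.0, 1.0]] [[-0.693, 0.59, -0.413, 0.918], [0.721, 0.57, -0.394, 0.35], [0.003, -0.571, -0.821, 0.936], [0.0, 0.0, 0.0, 1.0]]
top [[427.6, 0.0, 282.0], [0.0, 427.6, 205.8], [0.0, 0.0, 1.0]] [[-0.086, -0.973, 0.216, 0.271], [-0.996, 0.085, -0.011, -0.035], [-0.007, -0.216, -0.976, 1.339], [0.0, 0.0, 0.0, 1.0]]
```

View pics/scene0.png

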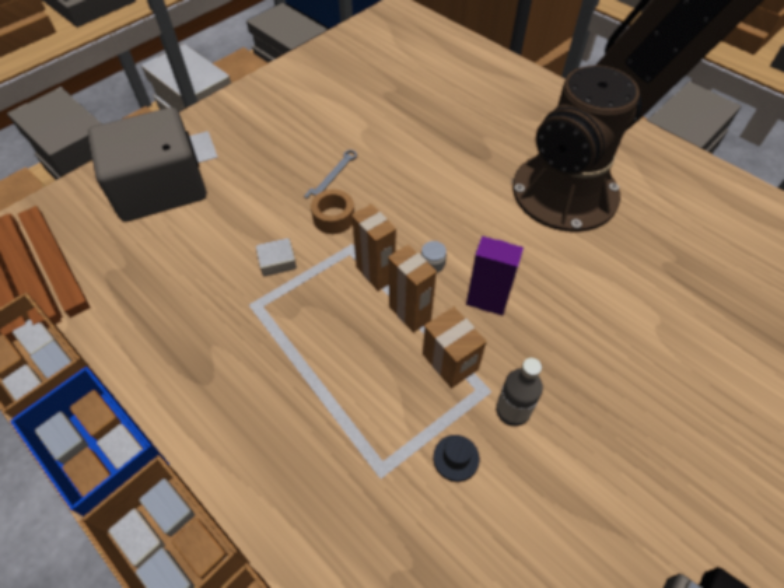

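View pics/top0.png

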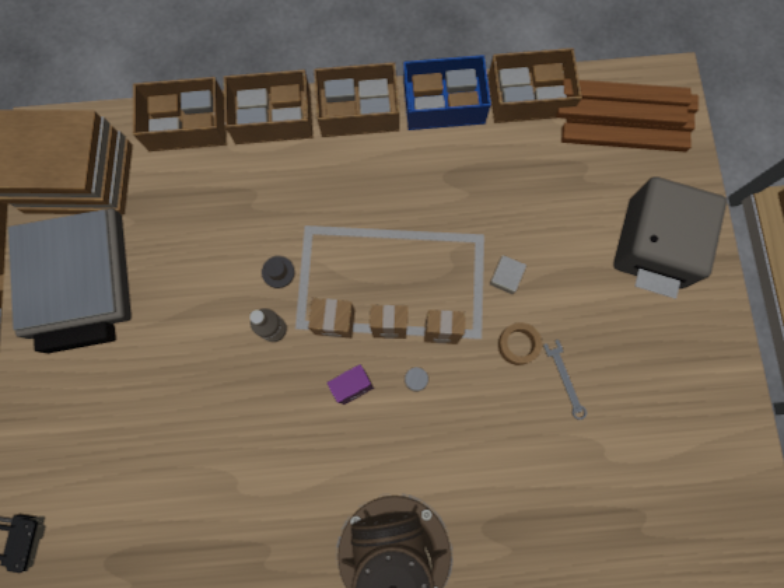

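The scene picture shows the white bay with the row on its near edge: slim cartons at (375,247) and (412,289), thick carton at (454,347), purple look-alike at (495,275), tin at (433,255). In the top view the slims are at (389,321) and (445,327), the thick one at (331,317), purple at (350,384), tin at (416,380).

Candidates (top view): purple (350,384) is excluded by colour, and thick (331,317) is excluded because it is squat. I choose (389,321) and (445,327) and check them in a close crop.

Run:
```python
import cv2,numpy as np
a=np.load("top0.npz")["color"][150:290,205:355,::-1]; b=np.load("scene0.npz")["color"][135:285,235:365,::-1]
a=cv2.resize(a,(400*150//140,400),interpolation=3); b=cv2.resize(b,(365,421),interpolation=3)[:400]
cv2.imwrite("pics/crop0.png",cv2.hconcat([a,b])); print(a.shape,b.shape)
```

```text
(400, 428, 3) (400, 365, 3)
```

View pics/crop0.png

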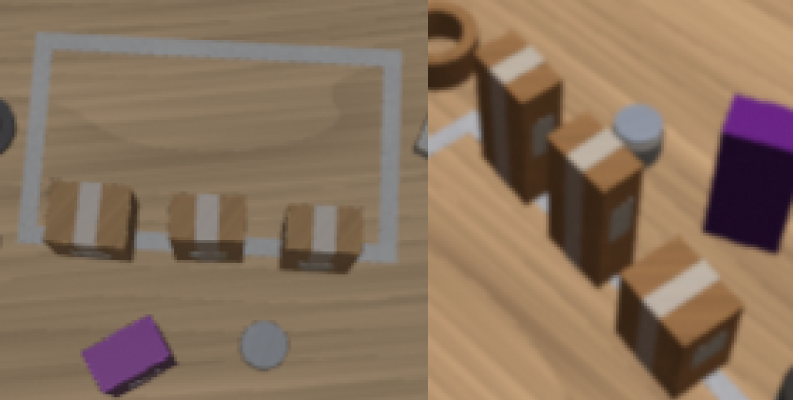

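The crop confirms two slim brown cartons, with top-face corners near (168,195)-(246,195)-(245,241)-(172,240) and (284,204)-(362,207)-(357,250)-(280,247). The thick carton is on the left and the purple one and the tin stand behind.

```bash
cat > h.py <<'E'
import numpy as np
def back(f,px,z):
    px=np.atleast_2d(px).astype(float);K=f["mtx"];T=f["cam_to_world"]
    d=np.c_[px,np.ones(len(px))]@np.linalg.inv(K).T@T[:3,:3].T
    return T[:3,3]+d*((z-T[2,3])/d[:,2])[:,None]
E
python3 - <<'E'
from h import *
import numpy as np
f=np.load("top0.npz"); g=np.load("scene0.npz")
c=lambda l:np.array(l)/[2.853,2.857]+[205,150]-0.3
s=lambda l:(np.array(l)-[428,0])/2.807+[235,135]-0.3
P=lambda n,x:print(n,x[:,:2].round(3).tolist())
t=back(f,c([(38,32),(401,50),(396,262),(20,240)]),0);P("tape",t); ctr=t.mean(0);P("ctr",ctr[None])
print(np.linalg.norm(np.diff(t,axis=0),axis=1).round(3))
ax=(t[0]+t[1]-t[2]-t[3]);yaw=np.arctan2(ax[1],ax[0]);print("yaw",yaw, "side yaw",[np.arctan2(*(t[0]-t[1])[1::-1])-np.pi/2,np.arctan2(*(t[3]-t[2])[1::-1])-np.pi/2])
R=np.array([[np.cos(yaw),-np.sin(yaw)],[np.sin(yaw),np.cos(yaw)]])
for n,l,z in(("mid",[(168,195),(246,195),(245,241),(172,240)],.16),("right",[(284,204),(362,207),(357,250),(280,247)],.16),("thick",[(48,182),(134,184),(130,248),(46,240)],.105),("tin",[(265,345)],.045)):
    w=back(f,c(l),z);P(n,w);m=w.mean(0);print(" ctr",m.round(3)," bay",((m-ctr)[:2]@R).round(3))
    if len(w)>1:
        print("  yaws",[round(float(np.arctan2(*(w[i]-w[j])[1::-1])-np.pi/2),3) for i,j in((0,1),(3,2))], np.linalg.norm(np.diff(w,axis=0),axis=1).round(3))
for n,l,z in(("mid scene top",[(550,140),(577,112),(641,160),(607,190)],.16),("right scene",[(478,60),(505,32),(562,80),(527,105)],.16)):
    w=back(g,s(l),z);P(n,w);print(w.mean(0).round(3), np.linalg.norm(np.diff(w,axis=0),axis=1).round(3))
E
```

```text
tape [[0.735, 0.146], [0.677, -0.268], [0.435, -0.234], [0.495, 0.179]]
ctr [[0.586, -0.044]]
[0.418 0.244 0.417]
yaw -0.1383473114861884 side yaw [np.float64(-0.14008834762514533), np.float64(-0.1457853951249133)]
mid [[0.501, 0.006], [0.494, -0.071], [0.449, -0.066], [0.456, 0.005]]
 ctr [ 0.475 -0.032  0.16 ]  bay [-0.112 -0.003]
  yaws [-0.087, -0.101] [0.077 0.046 0.071]
right [[0.482, -0.107], [0.472, -0.183], [0.43, -0.174], [0.44, -0.099]]
 ctr [ 0.456 -0.141  0.16 ]  bay [-0.115 -0.113]
  yaws [-0.126, -0.126] [0.076 0.043 0.075]
thick [[0.536, 0.13], [0.526, 0.042], [0.46, 0.05], [0.476, 0.135]]
 ctr [0.499 0.089 0.105]  bay [-0.104  0.12 ]
  yaws [-0.111, -0.182] [0.089 0.067 0.086]
tin [[0.354, -0.08]]
 ctr [ 0.354 -0.08   0.045]  bay [-0.224 -0.067]
mid scene top [[0.494, -0.064], [0.456, -0.069], [0.457, 0.005], [0.499, 0.005]]
[ 0.476 -0.031  0.16 ] [0.038 0.073 0.042]
right scene [[0.474, -0.172], [0.434, -0.179], [0.439, -0.103], [0.481, -0.105]]
[ 0.457 -0.14   0.16 ] [0.041 0.076 0.041]
```

Slim cartons are at (0.475,-0.032) and (0.457,-0.141), and both cameras agree to about 1 mm. Bay yaw is about -0.14. I go to a point behind the middle carton, at height, with the fingers shut.

```bash
python3 -m jog '[[-1,[344,290,0],-0.08],[-1,[344,290,0],-0.08],[-1,[344,290,0],-0.08],[-1,[344,290,0],-0.08],[-1,[344,290,0],-0.08],[-1,[344,290,0],-0.08],[-1,[344,290,0],-0.08],[-1,[344,290,0],-0.08],[-1,[420,606,0],-0.08],[-1,[420,606,0],-0.08],[-1,[420,606,0],-0.08],[-1,[420,606,0],-0.08],[-1,[420,606,0],-0.08],[-1,[420,606,0],-0.08],[-1,[420,606,0],-0.08],[-1,[420,606,0],-0.08],[-1,[420,606,0],-0.08]]' 20
```

```text
t: 2.22
eef_pos: [0.4251, -0.0235, 0.2405]
ee_rot: [3.142, 0.0, -0.139]
force: [0.1, 0.3, 0.1]
width: 0.0003
gripper_force: 0.0
```

```bash
python3 -m jog '[[-1,[0,0,50],0],[-1,[0,0,95],0],[-1,[0,0,95],0],[-1,[8,0,95],0],[-1,[14,0,95],0],[-1,[20,0,95],0],[-1,[26,0,95],0],[-1,[32,0,95],0],[-1,[38,0,95],0],[-1,[44,0,95],0],[-1,[50,0,95],0],[-1,[55,0,95],0],[-1,[60,0,95],0],[-1,[65,0,95],0],[-1,[65,0,95],0],[-1,[65,0,95],0],[-1,[50,0,95],0],[-1,[20,0,95],0],[-1,[0,0,0],0],[-1,[0,0,0],0]]'
python3 - <<'E'
from station import optics
import cv2,numpy as np
f=optics.grab_frame("scene"); np.savez("scene1.npz",**f); cv2.imwrite("pics/scene1.png",cv2.resize(f["color"][100:350,150:400,::-1],(590,590)))
E
```

```text
t: 4.72
eef_pos: [0.4239, -0.0247, 0.243]
ee_rot: [-3.141, -0.002, -0.14]
force: [1.1, 0.6, -0.1]
width: 0.0003
gripper_force: 0.0
```

View pics/scene1.png

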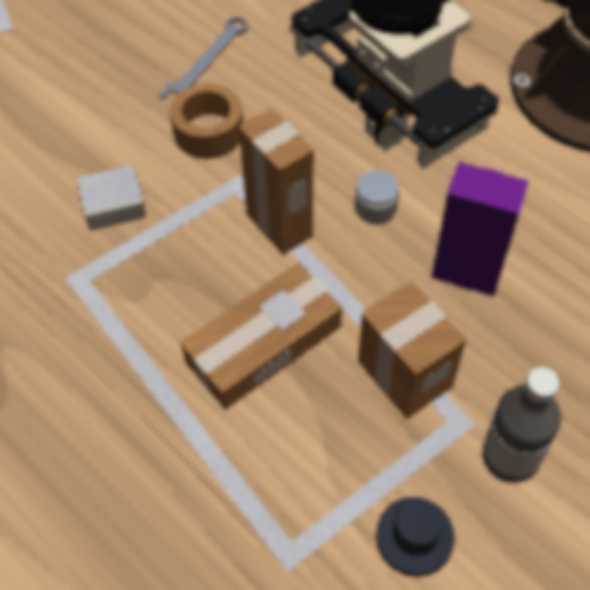

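The middle carton lies on its broad face inside the tape, corners about (182,345), (225,408), (342,315) and (305,262). Thick carton, right carton and the rest stand undisturbed. Same move for the right carton.

```bash
python3 -m jog '[[-1,[-2,55,0],0],[-1,[-2,111,0],0],[-1,[-2,111,0],0],[-1,[-2,111,50],0],[-1,[-2,111,96],0],[-1,[-2,111,96],0],[-1,[6,111,96],0],[-1,[12,111,96],0],[-1,[18,111,96],0],[-1,[24,111,96],0],[-1,[30,111,96],0],[-1,[36,111,96],0],[-1,[42,111,96],0],[-1,[48,111,96],0],[-1,[53,111,96],0],[-1,[58,111,96],0],[-1,[63,111,96],0],[-1,[63,111,96],0],[-1,[63,111,96],0],[-1,[40,111,96],0]]'
python3 -m jog '[[-1,[-20,0,0],0],[-1,[-40,0,-40],0],[-1,[-40,0,-90],0],[-1,[-40,0,-90],0],[-1,[-40,0,-90],0]]'
python3 - <<'E'
from station import optics
import cv2,numpy as np
f=optics.grab_frame("scene"); np.savez("scene2.npz",**f)
g=optics.grab_frame("top"); np.savez("top2.npz",**g)
a=cv2.resize(f["color"][130:350,170:370,::-1],(400,440),interpolation=3); b=cv2.resize(g["color"][150:290,205:345,::-1],(400,400),interpolation=3)
b=cv2.copyMakeBorder(b,0,40,0,0,0); cv2.imwrite("pics/c2.png",cv2.hconcat([a,b]))
E
```

```text
t: 7.28
eef_pos: [0.4495, -0.1402, 0.1444]
ee_rot: [3.141, -0.0, -0.141]
force: [-1.1, -0.1, -1.1]
width: 0.0004
gripper_force: 0.0
t: 7.9
eef_pos: [0.4089, -0.1344, 0.2344]
ee_rot: [-3.141, -0.0, -0.141]
force: [-0.8, 0.7, 0.4]
width: 0.0003
gripper_force: 0.0
```

View pics/c2.png

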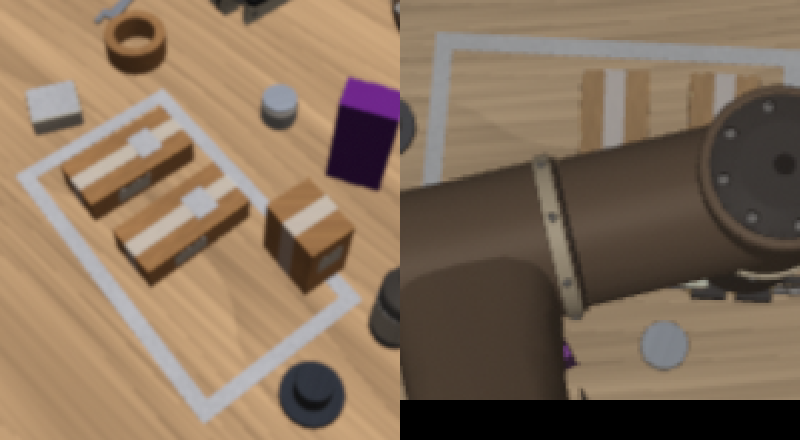

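Both cartons lie flat: the right one spans (64,165)-(192,147) in the scene crop, the middle one (116,233)-(250,200). The arm hides part of the top view. I check the margins numerically.

Run:
```python
from h import *
f=np.load("scene2.npz")
c=lambda l:np.array(l)/2+[170,130]-.25
t=back(f,c([(204,421),(17,177),(163,90),(360,298)]),0); print("tape",t[:,:2].round(3).tolist()); ctr=t.mean(0)
ctr=(ctr+[.586,-.044,0])/2; y=-.141;R=np.array([[np.cos(y),-np.sin(y)],[np.sin(y),np.cos(y)]])
print(ctr)
for l in([(64,165),(96,206),(193,148),(160,110)],[(115,232),(148,272),(250,200),(220,162)]):
    w=back(f,c(l),.045); print(((w-ctr)[:,:2]@R).round(3).tolist())
```

```text
tape [[0.732, 0.146], [0.676, -0.264], [0.435, -0.231], [0.493, 0.179]]
[ 5.85045344e-01 -4.32263055e-02  2.77555756e-17]
[[0.071, -0.154], [0.072, -0.076], [-0.077, -0.072], [-0.079, -0.15]]
[[0.074, -0.031], [0.073, 0.038], [-0.086, 0.036], [-0.091, -0.033]]
```

All corners are inside ±102 / ±190 mm with at least 11 mm to spare, and the arm is clear.

```bash
python3 -c "
from station import order; print(order.job_done())"
```

```text
the job is handed in; nothing more can be done
None
```

Both slim cartons lie on their broad faces wholly inside the white tape, at least 11 mm from its inner edge; the thick carton is still standing, I saw nothing else moved, and the job is handed in (about 8 of 42 s used).

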